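# Centre an upturned bowl on the banding wheel and hold it

### The arm

A 7-joint arm with a two-finger parallel gripper is mounted at the origin on the work surface. World frame = base frame: x ahead of the robot, y to its left, z up, the work surface at z = 0. Lengths are in m, angles in rad, forces in N, time in s.
With the tool pointing down it reaches from about 0.35 to 0.9 m from the base axis. Payload 19.9 kg.
Tool frame: the origin (TCP) lies midway between the tips of the shut fingers; the grasp point (between the pads) lies 19 mm behind it; z points along the fingers, y is the line along which they close (so a half turn about z gives the same grasp; the last joint's range is limited). The gripper opens to 94 mm and grips with 3 to 60 N. Pads are 16 mm wide; open, the fingers measure 119 mm over their backs; the gripper's body (75 mm by 177 mm) begins 78 mm behind the grasp point.
Start: joints at [1.127, 0.417, -0.01, 1.614, 0.005, 1.111, -0.053], TCP at [0.244, -0.575, 0.205] pointing down, gripper open.
Joint ranges: [-2.81, 2.81], [-0.39, 2.02], [-1.27, 1.25], [0.06, 2.57], [-1.19, 4.33], [0.19, 2], [-2.82, 2.82]. Speed limits (rad/s): [1.89, 1.89, 2.39, 2.39, 3.01, 3.01, 3.01].

### API

Orientations are given as a unit quaternion [x, y, z, w].
In Python, from plant import bot, imaging gives the robot as it stands.
- The arm moves only by the shell command python3 -m crank 'ROWS'. ROWS is JSON, a list of rows, each an object with "fingers": the closure in counts, from 0 (fully open) to 255 (shut); "linear": the shift along the tool's x, y, z in m, a list of three; "rotation": the turn, a rotation vector about the tool's x, y, z in rad, a list of three. In form: [{"fingers": fingers, "linear": [x, y, z], "rotation": [wx, wy, wz]}, ...]. A call has 1 to 12 rows; each row is the pose to reach, as a shift and turn from the pose commanded when the call began, along the tool's axes at that moment; what a row does not reach only later rows make up. A row lasts 1/10 s, in which the tool goes at most 50 mm and 8.59 degrees, less where a joint would pass 70% of its speed; a pose out of reach is approached as far as the arm can. A call with a gripper value outside its range is refused whole. The fingers move at their own pace and stop on an object; the grip force is fixed at half the most. Time passes only in rows, so rows that repeat a pose let the fingers close. It gives the time, the measured TCP pose, the force, the opening and the grip force at its end, in the units of the state.
- bot.state(): the state, without advancing time (a new reading comes with each control period).
- imaging.get_image(name): name is "side" or "top"; returns a dict with "frame" (400x640x3 uint8, red, green, blue), "fx", "fy", "cx", "cy" (pixels), "pose" (4x4, takes a point from camera to world coordinates). Camera axes: x right, y down, z forward; pixel columns grow to the right and rows downward; lengths in m; the calibration is good to about 2 mm. A picture is of the moment at which its call begins. There is no depth.
- bot.hand_in(): hands the job in; it is judged then, once.
The state is a dict: "clock": time; "q": joint angles; "joint_vel": joint speeds; "joint_efforts": joint torques, N m; "tcp_pos": TCP position; "orientation": TCP orientation; "ft_force": force on the tool from outside, world axes, zero at the start; "torque": the same for the moment, N m; "width": finger opening in m; "finger_force": force on a finger pad.
Only numpy, scipy, OpenCV 4.12 (cv2) and the standard library are available. Lean on these libraries where they do the work, as an engineer would, in place of code of your own. Each camera call takes 0.05 s, during which the arm holds its last target. There are 200 camera calls.

### The job

The large upside-down bowl on the banding wheel stands off centre. Nudge it along the wheel with the fingers, never gripping, lifting or tipping it, until it is centred to within 6 mm, and take the fingers off it for a moment; then press the fingertips down on the middle of its flat foot, and finish while still holding it down there with a light push, so that its foot can be banded. Leave everything else where it stands, including the two small pieces on the wheel, and do not bear down so hard that the fired clay could crack.

Things in the scene. Friction and masses are not known exactly. Their poses are not given: they have to be found in the camera images.
- bowl: The large cream fired-clay bowl, upside down on the wheel head: a round solid shape 55 mm high, 140 mm across at the rim (which is below, on the wheel, and upright for its lowest 14 mm), narrowing upward to a flat foot 92 mm across. Origin: centre of its underside, on the wheel's upper face; z up. About 0.3 to 0.6 kg. It slides on the wheel without sticking, and stays where it is left.
- bowl_foot (a point): Centre of the bowl's flat foot, its upper face, 55 mm above the bowl's origin.
- wheel: Aluminium banding wheel: a flat round head 280 mm across and 18 mm thick, on a low column; fixed to the table and locked, so it does not turn. Fine grooves (158, 204 and 252 mm across, and smaller ones under the bowl) are concentric with it; a centred bowl leaves an even 9 mm to the 158 mm groove all round. Origin: centre of its underside, on the table; z up.
- wheel_mid (a point): Centre of the wheel head's upper face, 50 mm above the table: the bowl's mark.
- stilt: Small three-legged clay kiln stilt standing on the wheel head near its edge, 36 mm across, 14 mm high; origin: centre of its underside. Bystander, never on the bowl's straight way to the centre.
- test_cup: Tiny clay test cup standing on the wheel head near its edge, 36 mm across, 30 mm high; origin: centre of its underside. Bystander, never on the bowl's straight way to the centre.
- small_bowl: Smaller upside-down clay bowl on the table beside the wheel, 90 mm across, 42 mm high; origin: centre of its underside. Bystander.
- jar: White lidded jar on the table, 70 mm across, 90 mm high; origin: centre of its underside. Bystander.
- mug: White mug on the table, 84 mm across without its handle, 95 mm high; origin: centre of its underside. Bystander.
- brush: Flat brush lying on the table, 200 mm long, 42 mm wide at its head, 20 mm high; origin: middle of its length, on the table, x along it towards the bristles. Bystander.
- kiln_post: Square clay kiln post standing on the table, 40 x 40 x 100 mm high; origin: centre of its underside. Bystander.
Things that resemble listed ones, but are neither listed nor needed, are in the scene too. What is shaped like the bowl but orange or red is not meant.

How it is judged:
On the way, in this order (a step that is already met when the one before it is completed fails the run):
1. the bowl stands flat and still on the wheel, its centre within 6 mm of the wheel's, with the fingers off it (horizontal distance between bowl and wheel_mid below 0.006 m and z of bowl in the frame of wheel_mid between -0.003 and 0.003 m and angle between bowl's own z axis and vertical below 0.05 rad and linear speed of bowl below 0.01 m/s and contact force between each of the arm, the fingers and bowl below 0.2 N), for 0.2 s.
2. the fingertips press down on the middle of its foot (contact force between the fingers and bowl above 1.5 N and horizontal distance between the grasp point and bowl_foot below 0.03 m and z of the grasp point in the frame of bowl_foot above 0 m), for 0.2 s.
At the end, for the whole second after the job is handed in: The bowl stands flat and still on the wheel, its centre within 6 mm of the wheel's centre, and the fingertips press on the middle of its foot (grasp point within 30 mm of the middle, seen from above) with more than 1.5 N; every bystander is within 15 mm of where it stood (all of step 2 and horizontal distance between bowl and wheel_mid below 0.006 m and z of bowl in the frame of wheel_mid between -0.003 and 0.003 m and angle between bowl's own z axis and vertical below 0.05 rad and linear speed of bowl below 0.01 m/s and distance of each of stilt, test_cup, small_bowl, jar, mug, brush, kiln_post from where it was at the start of the episode below 0.015 m); the arm keeps its last pose, push and grip.
It fails at once if the bowl is lifted more than 6 mm off the wheel, or drops off it (z of bowl in the frame of wheel_mid above 0.006 m or z of bowl in the frame of wheel_mid below -0.01 m).
It fails at once if the bowl is tipped more than 9 degrees (angle between bowl's own z axis and vertical above 0.157 rad).
It fails at once if the bowl is pressed with more than 60 N (contact force between the fingers and bowl above 60 N).
It fails at once if a bystander is moved more than 15 mm (distance of any of stilt, test_cup, small_bowl, jar, mug, brush, kiln_post from where it was at the start of the episode above 0.015 m).
It also fails if it takes over 58 s, if anything falls off the work surface, if the arm or the gripper's body presses on something with over 40 N, if the wrist force passes 120 N, or if a joint passes its speed limit or range.

## Working session

There is one attempt and no reset: what is moved stays moved. The work goes in short steps, Python scripts to look and compute and a shell command to move; the robot and the scene stay as the last step left them, time stands still between calls to the robot, and variables do not carry over. Pictures are saved under pics/ and viewed, at most 10 in all, crops included, and the job is handed in when it is done.

```bash
mkdir -p pics
python3 - <<'E'
from plant import bot, imaging
import cv2, numpy as np, pickle
s=bot.state(); print({k:np.round(v,3) for k,v in s.items()})
d={}
for n in("top","side"):
    d[n]=imaging.get_image(n); cv2.imwrite(f"pics/{n}0.png",d[n]["frame"][:,:,::-1])
    print(n,d[n]["fx"],d[n]["cx"],d[n]["cy"],np.round(d[n]["pose"],3).tolist())
pickle.dump(d,open("d0.pkl","wb"))
E
```

```text
{'clock': np.float64(0.0), 'q': array([ 1.128,  0.418, -0.01 ,  1.614,  0.005,  1.111, -0.053]), 'joint_vel': array([ 0.001,  0.001,  0.001,  0.002, -0.   , -0.001,  0.002]), 'joint_efforts': array([ 1.0000e-03, -8.5124e+01,  6.3900e-01, -4.2599e+01, -4.9000e-02,
        1.9000e-02,  0.0000e+00]), 'tcp_pos': array([ 0.244, -0.575,  0.205]), 'orientation': array([ 0.98 ,  0.2  , -0.   , -0.001]), 'ft_force': array([-0.11 , -0.055,  0.206]), 'torque': array([ 0.064,  0.012, -0.025]), 'finger_force': np.float64(0.0), 'width': np.float64(0.094)}
top 383.3826581289431 322.19844885810727 199.74144907749456 [[-0.001, -0.981, 0.193, 0.315], [-1.0, 0.006, 0.023, -0.053], [-0.024, -0.193, -0.981, 1.222], [0.0, 0.0, 0.0, 1.0]]
side 476.0359313160407 323.8282649090429 200.67911397169354 [[-0.718, -0.479, 0.504, -0.121], [-0.696, 0.488, -0.527, 0.673], [0.006, -0.729, -0.684, 1.007], [0.0, 0.0, 0.0, 1.0]]
```

View pics/top0.png

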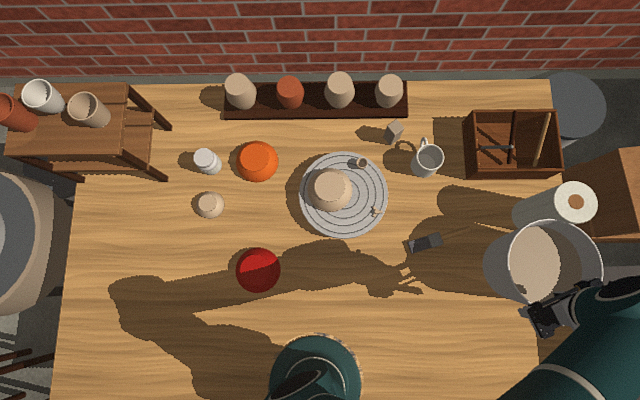

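View pics/side0.png

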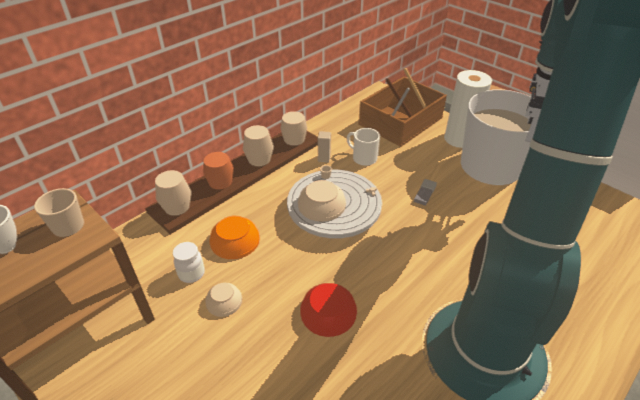

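Top view: the large cream bowl on the wheel is at about (332,189) and the wheel centre near (344,194), with the test cup at (361,162) and the stilt at (374,211). The other bowl shapes are orange (257,161), red (258,270) and small cream on the table (208,205). Only the large cream one on the wheel fits. Next I measure it and confirm with an enlarged crop.

```bash
cat > h.py <<'E'
import cv2, numpy as np, pickle
from plant import bot, imaging
def ray(c,uv):
    P=c["pose"]; d=P[:3,:3]@np.array([(uv[0]-c["cx"])/c["fx"],(uv[1]-c["cy"])/c["fy"],1]); return P[:3,3],d
def onz(c,uv,z):
    o,d=ray(c,uv); return o+d*(z-o[2])/d[2]
def tri(a,ua,b,ub):
    o1,d1=ray(a,ua);o2,d2=ray(b,ub)
    t=np.linalg.lstsq(np.c_[d1,-d2],o2-o1,rcond=None)[0]
    p,q=o1+d1*t[0],o2+d2*t[1]; return (p+q)/2,np.linalg.norm(p-q)
def crop(c,x0,y0,w,h,k,name):
    cv2.imwrite(name,cv2.resize(c["frame"][y0:y0+h,x0:x0+w,::-1],None,fx=k,fy=k,interpolation=cv2.INTER_CUBIC))
E
python3 - <<'E'
from h import *
d=pickle.load(open("d0.pkl","rb"))
a=d["top"]["frame"][145:245,292:396,::-1];b=d["side"]["frame"][155:245,280:390,::-1]
k=lambda i:cv2.resize(i,(400,400*i.shape[0]//i.shape[1]),interpolation=cv2.INTER_CUBIC)
A,B=k(a),k(b); H=max(len(A),len(B)); f=lambda i:cv2.copyMakeBorder(i,0,H-len(i),0,0,0)
cv2.imwrite("pics/c0.png",np.hstack([f(A),f(B)]))
for n,p in(("top",[(332,189),(332,203),(370,195),(310,215),(344,220),(395,220)]),("side",[(323,187),(323,205),(365,215),(350,190)])):
    hsv=cv2.cvtColor(d[n]["frame"],cv2.COLOR_RGB2HSV)
    print(n,[(q,hsv[q[1],q[0]].tolist()) for q in p])
E
```

```text
top [((332, 189), [15, 79, 198]), ((332, 203), [18, 83, 184]), ((370, 195), [14, 28, 182]), ((310, 215), [19, 26, 135]), ((344, 220), [17, 25, 191]), ((395, 220), [17, 128, 183])]
side [((323, 187), [18, 76, 232]), ((323, 205), [16, 80, 179]), ((365, 215), [19, 34, 219]), ((350, 190), [17, 35, 216])]
```

View pics/c0.png

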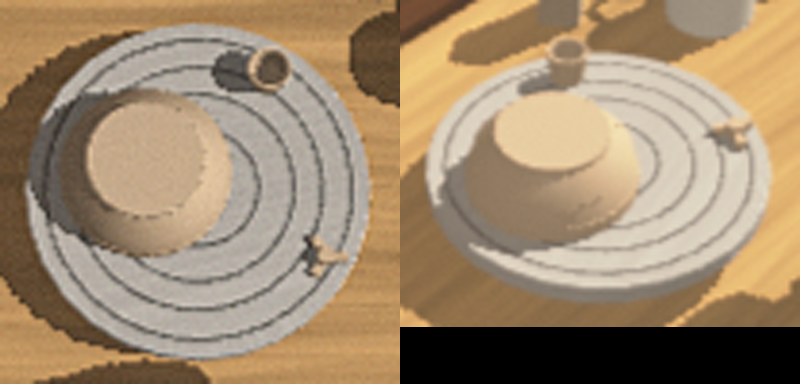

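The crop confirms the cream bowl on the grey wheel head. Its foot centre is near top (329.7,186.1) and side (321.8,191.0). The cup is up and to the right of it and the stilt is at lower right.

```bash
cat >> h.py <<'E'
def masks(c,roi):
    x,y,w,h=roi; hsv=cv2.cvtColor(c["frame"],cv2.COLOR_RGB2HSV)[y:y+h,x:x+w]
    f=((hsv[...,1]>58)&(hsv[...,1]<112)&(hsv[...,2]>90)).astype(np.uint8)
    g=((hsv[...,1]<52)&(hsv[...,2]>95)).astype(np.uint8)
    out=[]
    for m in(f,g):
        m=cv2.morphologyEx(m,cv2.MORPH_OPEN,np.ones((3,3)))
        k=max(cv2.findContours(m,0,cv2.CHAIN_APPROX_NONE)[0],key=cv2.contourArea)
        out.append(cv2.convexHull(k)[:,0]+[x,y])
    return out
def circ(c,hull,z):
    p=np.array([onz(c,u,z)[:2] for u in hull]); A=np.c_[2*p,np.ones(len(p))]
    for _ in range(4):
        s=np.linalg.lstsq(A,(p**2).sum(1),rcond=None)[0]; r=np.sqrt(s[2]+s[:2]@s[:2])
        e=np.abs(np.hypot(*(p-s[:2]).T)-r); k=e<max(np.percentile(e,85),.0015); p,A=p[k],A[k]
    return s[:2],r,e.max()
E
python3 - <<'E'
from h import *
d=pickle.load(open("d0.pkl","rb")); t,s=d["top"],d["side"]
np.set_printoptions(precision=4,suppress=True)
b,w=masks(t,(292,145,104,100)); 
print("top bowl",circ(t,b,.057),"wheel",circ(t,w,.05), len(w))
print("bounds",b.min(0),b.max(0),w.min(0),w.max(0))
b,w=masks(s,(280,155,110,90)); print("side bounds",b.min(0),b.max(0),w.min(0),w.max(0))
print("foot tri",tri(t,(329.7,186.1),s,(321.8,191.)), "top ray@.105",onz(t,(329.7,186.1),.105),"side",onz(s,(321.8,191.),.105))
print("wheel mid@.05 top",onz(t,(343.7,194.7),.05))
# side-view wheel upper face extremes left/right/back
print("side wheel",circ(s,w,.05))
for n,u in dict(cup=(361,161),stilt=(374.5,211.5),mug=(427,160),post=(394,133),brush=(424,242)).items(): print(n,onz(t,u,.06))
E
```

```text
top bowl (array([ 0.5774, -0.0479]), np.float64(0.06975565905553076), np.float64(0.0010430663849492483)) wheel (array([ 0.5653, -0.0898]), np.float64(0.13878883880846554), np.float64(0.0013359276236872275)) 38
bounds [308 168] [351 211] [299 151] [387 238]
side bounds [298 180] [345 221] [287 170] [380 237]
foot tri (array([ 0.5774, -0.049 ,  0.1017]), np.float64(0.00045811482800994915)) top ray@.105 [ 0.5764 -0.0491  0.105 ] side [ 0.5751 -0.0462  0.105 ]
wheel mid@.05 top [ 0.5615 -0.0925  0.05  ]
side wheel (array([ 0.5595, -0.0852]), np.float64(0.1418252456476938), np.float64(0.0026475648757480763))
cup [ 0.6673 -0.1478  0.06  ]
stilt [ 0.5062 -0.1857  0.06  ]
mug [ 0.6688 -0.3543  0.06  ]
post [ 0.7592 -0.2546  0.06  ]
brush [ 0.4125 -0.3315  0.06  ]
```

The bowl is at about (0.577,-0.048) and the wheel at about (0.564,-0.090), with radii of 69.8 and 138.8 mm against 70 and 140 given. The foot's measured height is 0.102 against 0.105. The push is about 44 mm along (-0.29,-0.955). I'll use open fingers straddling the far rim, which is a self-centring two-point push. First I rise clear of the pot and swing over.

```bash
python3 -m crank '[{"fingers":0,"linear":[0,0,-0.05],"rotation":[0,0,0]},{"fingers":0,"linear":[0,0,-0.1],"rotation":[0,0,0]},{"fingers":0,"linear":[0,0,-0.13],"rotation":[0,0,0]},{"fingers":0,"linear":[0.03,-0.038,-0.13],"rotation":[0,0,0]},{"fingers":0,"linear":[0.06,-0.076,-0.13],"rotation":[0,0,0]},{"fingers":0,"linear":[0.09,-0.115,-0.13],"rotation":[0,0,0]},{"fingers":0,"linear":[0.12,-0.153,-0.13],"rotation":[0,0,0]},{"fingers":0,"linear":[0.15,-0.191,-0.13],"rotation":[0,0,0]},{"fingers":0,"linear":[0.18,-0.23,-0.13],"rotation":[0,0,0]},{"fingers":0,"linear":[0.207,-0.265,-0.13],"rotation":[0,0,0]},{"fingers":0,"linear":[0.207,-0.265,-0.13],"rotation":[0,0,0]}]'
cat >> h.py <<'E'
from scipy.spatial.transform import Rotation as Ro
def to(x,y,z,yaw):
    "shift in tool axes and turn about tool z to reach x,y,z with tool x at heading yaw (rad), tool down"
    s=bot.state(); R=Ro.from_quat(s["orientation"]).as_matrix()
    G=np.array([[np.cos(yaw),np.sin(yaw),0],[np.sin(yaw),-np.cos(yaw),0],[0,0,-1]])
    print(s["clock"],"tcp",np.round(s["tcp_pos"],4),"F",np.round(s["ft_force"],2),"lin",np.round(R.T@(np.array([x,y,z])-s["tcp_pos"]),4),"rot",np.round(Ro.from_matrix(R.T@G).as_rotvec(),4))
E
python3 -c "
from h import *
to(.601,.028,.2,np.radians(72.8))"
```

```text
clock: 1.2
tcp_pos: [0.3327, -0.2458, 0.3358]
orientation: [0.979, 0.203, 0.0, 0.0]
ft_force: [-0.6, -1.4, -1.2]
width: 0.0941
finger_force: 0.0
1.2 tcp [ 0.3327 -0.2458  0.3358] F [-0.64 -1.35 -1.21] lin [ 0.355  -0.145   0.1358] rot [ 8.000e-04  1.000e-04 -8.625e-01]
```

```bash
python3 -m crank '[{"fingers":0,"linear":[0.044,-0.018,0],"rotation":[0,0,-0.12]},{"fingers":0,"linear":[0.088,-0.036,0],"rotation":[0,0,-0.24]},{"fingers":0,"linear":[0.132,-0.054,0],"rotation":[0,0,-0.36]},{"fingers":0,"linear":[0.176,-0.072,0],"rotation":[0,0,-0.48]},{"fingers":0,"linear":[0.22,-0.09,0],"rotation":[0,0,-0.6]},{"fingers":0,"linear":[0.264,-0.108,0.02],"rotation":[0,0,-0.72]},{"fingers":0,"linear":[0.308,-0.126,0.05],"rotation":[0,0,-0.84]},{"fingers":0,"linear":[0.355,-0.145,0.08],"rotation":[0,0,-0.862]},{"fingers":0,"linear":[0.355,-0.145,0.13],"rotation":[0,0,-0.862]},{"fingers":0,"linear":[0.355,-0.145,0.136],"rotation":[0,0,-0.862]},{"fingers":0,"linear":[0.355,-0.145,0.136],"rotation":[0,0,-0.862]}]'
python3 -c "
from h import *
to(.602,.031,.058,np.radians(72.8))
t=imaging.get_image('top');crop(t,220,110,200,150,4,'pics/t1.png')"
```

```text
clock: 2.3
tcp_pos: [0.6001, 0.0212, 0.1974]
orientation: [0.807, 0.591, -0.002, -0.001]
ft_force: [-0.1, -0.1, 0.6]
width: 0.094
finger_force: 0.0
2.3 tcp [0.6001 0.0212 0.1974] F [-0.08 -0.05  0.6 ] lin [ 0.0101 -0.0005  0.1394] rot [-0.0043  0.0012 -0.007 ]
```

View pics/t1.png

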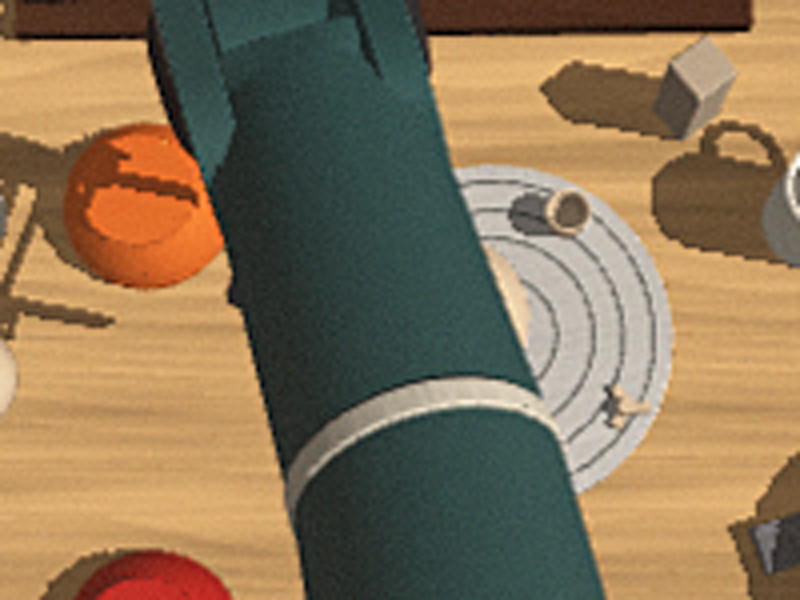

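The arm hides the bowl from above, but the orange bowl and everything else is untouched. I descend behind the rim and check the side view.

```bash
python3 -m crank '[{"fingers":0,"linear":[0.01,0,0.045],"rotation":[-0.004,0.001,-0.007]},{"fingers":0,"linear":[0.01,0,0.085],"rotation":[-0.004,0.001,-0.007]},{"fingers":0,"linear":[0.01,0,0.115],"rotation":[-0.004,0.001,-0.007]},{"fingers":0,"linear":[0.01,0,0.132],"rotation":[-0.004,0.001,-0.007]},{"fingers":0,"linear":[0.01,0,0.139],"rotation":[-0.004,0.001,-0.007]},{"fingers":0,"linear":[0.01,0,0.139],"rotation":[-0.004,0.001,-0.007]}]'
python3 -c "
from h import *
to(.583,-.030,.058,np.radians(72.8))
t=imaging.get_image('side');crop(t,250,140,160,120,5,'pics/s1.png')"
```

```text
clock: 2.95
tcp_pos: [0.605, 0.0309, 0.0615]
orientation: [0.805, 0.593, 0.002, 0.002]
ft_force: [0.1, -0.2, 0.8]
width: 0.0934
finger_force: 0.0
2.95 tcp [0.605  0.0309 0.0615] F [ 0.13 -0.21  0.79] lin [-0.0647 -0.0029  0.0034] rot [ 0.0051 -0.0011 -0.0006]
```

View pics/s1.png

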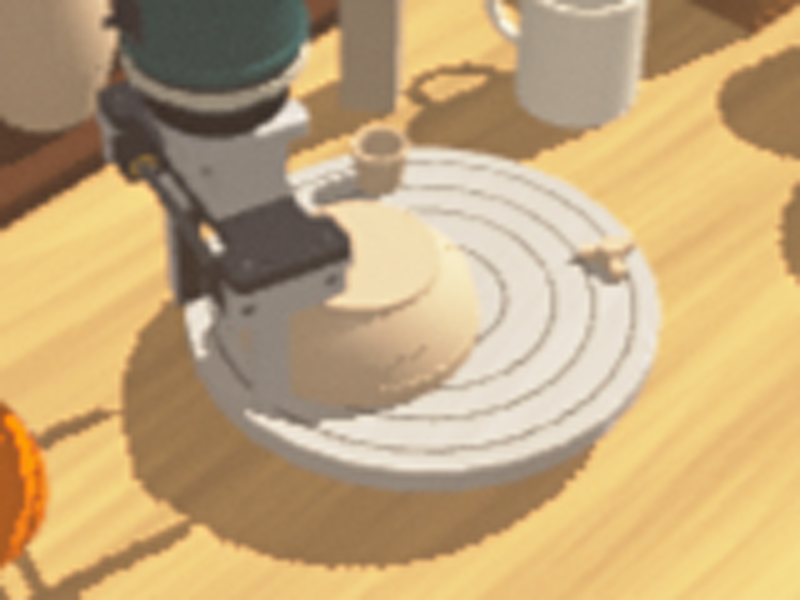

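The fingers stand just behind the rim, clear of the cup and stilt. I lower slightly and start the slow push, stopping short of centre.

```bash
python3 -m crank '[{"fingers":0,"linear":[0,-0.002,0.004],"rotation":[0,0,0]},{"fingers":0,"linear":[-0.008,-0.002,0.004],"rotation":[0,0,0]},{"fingers":0,"linear":[-0.014,-0.002,0.004],"rotation":[0,0,0]},{"fingers":0,"linear":[-0.019,-0.002,0.004],"rotation":[0,0,0]},{"fingers":0,"linear":[-0.024,-0.002,0.004],"rotation":[0,0,0]},{"fingers":0,"linear":[-0.029,-0.002,0.004],"rotation":[0,0,0]},{"fingers":0,"linear":[-0.034,-0.002,0.004],"rotation":[0,0,0]},{"fingers":0,"linear":[-0.039,-0.002,0.004],"rotation":[0,0,0]},{"fingers":0,"linear":[-0.044,-0.002,0.004],"rotation":[0,0,0]},{"fingers":0,"linear":[-0.048,-0.002,0.004],"rotation":[0,0,0]},{"fingers":0,"linear":[-0.05,-0.002,0.004],"rotation":[0,0,0]},{"fingers":0,"linear":[-0.05,-0.002,0.004],"rotation":[0,0,0]}]'
python3 - <<'E'
from h import *
to(.583,-.030,.058,np.radians(72.8))
s=imaging.get_image('side');crop(s,250,140,160,120,5,'pics/s2.png')
E
```

```text
clock: 4.2
tcp_pos: [0.5876, -0.0161, 0.0564]
orientation: [0.805, 0.593, 0.001, 0.001]
ft_force: [0.6, 0.0, 0.6]
width: 0.0936
finger_force: 0.6
4.2 tcp [ 0.5876 -0.0161  0.0564] F [0.63 0.   0.57] lin [-0.0146 -0.0003 -0.0016] rot [ 0.0039 -0.0008 -0.0002]
```

View pics/s2.png

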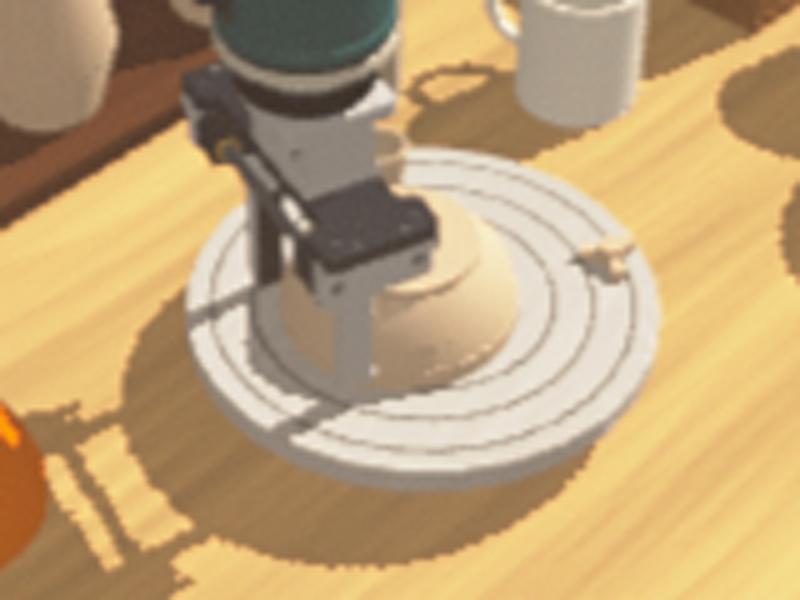

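The bowl follows the fingers squarely, and the inner groove gap is opening up on the left. I push a bit further, then back off and clear the view.

```bash
python3 -m crank '[{"fingers":0,"linear":[-0.003,0,0],"rotation":[0,0,0]},{"fingers":0,"linear":[-0.007,0,0],"rotation":[0,0,0]},{"fingers":0,"linear":[-0.01,0,0],"rotation":[0,0,0]},{"fingers":0,"linear":[-0.012,0,0],"rotation":[0,0,0]},{"fingers":0,"linear":[-0.012,0,0],"rotation":[0,0,0]},{"fingers":0,"linear":[-0.012,0,0],"rotation":[0,0,0]}]'
python3 -m crank '[{"fingers":0,"linear":[0.01,0,0],"rotation":[0,0,0]},{"fingers":0,"linear":[0.04,0,-0.01],"rotation":[0,0,0]},{"fingers":0,"linear":[0.06,0,-0.05],"rotation":[0,0,0]},{"fingers":0,"linear":[0.08,0,-0.1],"rotation":[0,0,0]},{"fingers":0,"linear":[0.12,0,-0.13],"rotation":[0,0,0]},{"fingers":0,"linear":[0.17,0,-0.13],"rotation":[0,0,0]},{"fingers":0,"linear":[0.22,0,-0.13],"rotation":[0,0,0]},{"fingers":0,"linear":[0.27,0,-0.13],"rotation":[0,0,0]},{"fingers":0,"linear":[0.27,0,-0.13],"rotation":[0,0,0]}]'
python3 - <<'E'
from h import *
np.set_printoptions(precision=4,suppress=True)
t=imaging.get_image('top');s=imaging.get_image('side')
pickle.dump(dict(top=t,side=s),open("d1.pkl","wb"))
b,w=masks(t,(292,145,104,100)); print("top bowl",circ(t,b,.057),"wheel",circ(t,w,.05),b.min(0),b.max(0),w.min(0),w.max(0))
b,w=masks(s,(280,155,110,90)); print("side wheel",circ(s,w,.05),b.min(0),b.max(0))
A=cv2.resize(t["frame"][145:245,292:396,::-1],(400,385),interpolation=3);B=cv2.resize(s["frame"][155:245,280:390,::-1],(400,385),interpolation=3)
cv2.imwrite("pics/c2.png",np.hstack([A,B]))
E
```

```text
clock: 4.85
tcp_pos: [0.584, -0.0275, 0.0563]
orientation: [0.805, 0.593, 0.001, 0.001]
ft_force: [-0.1, 0.1, 0.0]
width: 0.0936
finger_force: 0.1
clock: 5.75
tcp_pos: [0.6621, 0.2392, 0.1861]
orientation: [0.803, 0.596, 0.002, -0.0]
ft_force: [-0.8, 0.5, -1.0]
width: 0.094
finger_force: 0.0
top bowl (array([ 0.5669, -0.0851]), np.float64(0.06965799664677551), np.float64(0.001007216085376253)) wheel (array([ 0.5655, -0.0899]), np.float64(0.1387899313502706), np.float64(0.0013738667254957482)) [320 171] [363 214] [299 151] [387 238]
side wheel (array([ 0.5613, -0.0863]), np.float64(0.1414187108359858), np.float64(0.002414367357227082)) [309 165] [356 216]
```

View pics/c2.png

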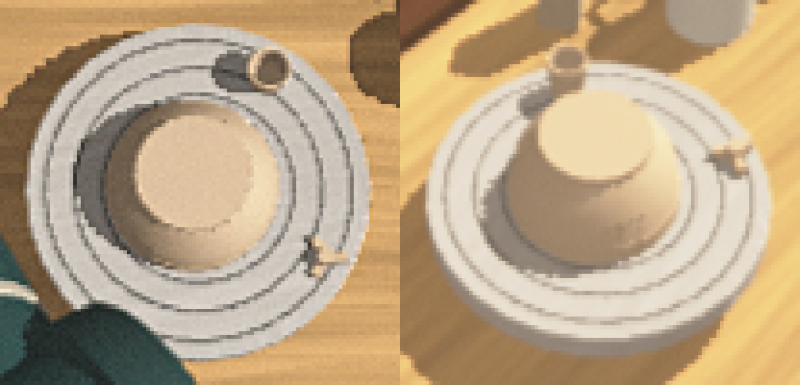

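The bowl is nearly centred. In the top crop it spans x 103–278, y 97–271, and the 158 mm groove shows to the right at x≈293 and at the bottom at y≈284. I fit the grooves to get an exact wheel centre.

```bash
cat >> h.py <<'E'
from scipy.optimize import least_squares
def grooves(c,roi,c0=(.5645,-.0905)):
    "wheel centre from groove pixels (sub-pixel by upscaling), radii 79,102,126 mm known, on plane z=.05"
    x,y,w,h=roi; g=cv2.cvtColor(c["frame"],cv2.COLOR_RGB2GRAY)[y:y+h,x:x+w]; k=4
    g=cv2.resize(g,None,fx=k,fy=k,interpolation=cv2.INTER_CUBIC)
    m=cv2.morphologyEx(g,cv2.MORPH_BLACKHAT,np.ones((15,15)))
    v,u=np.nonzero((m>22)); P=np.array([onz(c,((a+.5)/k-.5+x,(b+.5)/k-.5+y),.05)[:2] for a,b in zip(u,v)])
    R=np.array([.079,.102,.126]); ctr=np.array(c0)
    for tol in(.006,.005,.004,.004):
        r=np.hypot(*(P-ctr).T); e=np.abs(r[:,None]-R); j=e.argmin(1); ok=e.min(1)<tol
        f=least_squares(lambda q:(np.hypot(*(P[ok]-q[:2]).T)-R[j[ok]]*q[2]),[*ctr,1],loss="soft_l1",f_scale=.001); ctr=f.x[:2]
    return f.x,ok.sum(),np.bincount(j[ok]),np.abs(f.fun).mean()
E
python3 - <<'E'
from h import *
np.set_printoptions(precision=4,suppress=True)
T={"top":(292,145,104,100),"side":(280,155,110,90)}
for f in("d0.pkl","d1.pkl"):
    d=pickle.load(open(f,"rb"))
    for n in T:
        print(f,n,grooves(d[n],T[n]),"bowl",circ(d[n],masks(d[n],T[n])[0],.057) if n=="top" else "")
t,s=d["top"],d["side"]
print("foot tri",tri(t,(292+195/3.846,145+171.5/3.85),s,(280+193.5/3.636,155+135.5/4.278)))
to(.58,-.03,.057,np.radians(72.8))
E
```

```text
d0.pkl top (array([ 0.5662, -0.09  ,  0.9895]), np.int64(13399), array([2981, 4184, 6234]), np.float64(0.0014008236272032928)) bowl (array([ 0.5774, -0.0479]), np.float64(0.06975565905553076), np.float64(0.0010430663849492483))
d0.pkl side (array([ 0.5677, -0.0903,  0.9903]), np.int64(7876), array([1575, 2357, 3944]), np.float64(0.0013565724864706473)) bowl 
d1.pkl top (array([ 0.5662, -0.0902,  0.9892]), np.int64(14848), array([3501, 5194, 6153]), np.float64(0.0013937982731379286)) bowl (array([ 0.5669, -0.0851]), np.float64(0.06965799664677551), np.float64(0.001007216085376253))
d1.pkl side (array([ 0.5677, -0.0906,  0.9892]), np.int64(8006), array([1008, 2763, 4235]), np.float64(0.0012639725327055333)) bowl 
foot tri (array([ 0.5678, -0.0874,  0.0995]), np.float64(0.0022307344994813814))
5.85 tcp [0.6627 0.2331 0.186 ] F [-0.29 -0.48 -0.52] lin [-0.2759 -0.0024  0.1287] rot [ 0.0029 -0.0011  0.003 ]
```

From the top view the wheel centre is (0.5662,-0.0902), steady between frames, and the bowl is at (0.5669,-0.0851), so it is about 5 mm short in -y. I go back behind it for a final small push to TCP ≈ (0.583,-0.033).

```bash
python3 -m crank '[{"fingers":0,"linear":[-0.05,0,0],"rotation":[0,0,0]},{"fingers":0,"linear":[-0.1,0,0],"rotation":[0,0,0]},{"fingers":0,"linear":[-0.15,0,0],"rotation":[0,0,0]},{"fingers":0,"linear":[-0.2,0,0],"rotation":[0,0,0]},{"fingers":0,"linear":[-0.24,0.001,0.01],"rotation":[0,0,0]},{"fingers":0,"linear":[-0.243,0.001,0.05],"rotation":[0,0,0]},{"fingers":0,"linear":[-0.243,0.001,0.09],"rotation":[0,0,0]},{"fingers":0,"linear":[-0.243,0.001,0.12],"rotation":[0,0,0]},{"fingers":0,"linear":[-0.243,0.001,0.129],"rotation":[0,0,0]},{"fingers":0,"linear":[-0.243,0.001,0.129],"rotation":[0,0,0]},{"fingers":0,"linear":[-0.243,0.001,0.129],"rotation":[0,0,0]}]'
python3 -c "
from h import *
to(.5833,-.0328,.0565,np.radians(72.8))"
```

```text
clock: 6.95
tcp_pos: [0.5938, -0.0019, 0.0589]
orientation: [0.805, 0.593, 0.002, 0.002]
ft_force: [0.6, 0.2, -0.2]
width: 0.0938
finger_force: 0.0
6.95 tcp [ 0.5938 -0.0019  0.0589] F [ 0.64  0.17 -0.2 ] lin [-0.0326 -0.0009  0.0024] rot [ 0.0055 -0.0013 -0.0003]
```

```bash
python3 -m crank '[{"fingers":0,"linear":[-0.008,-0.001,0.002],"rotation":[0,0,0]},{"fingers":0,"linear":[-0.016,-0.001,0.002],"rotation":[0,0,0]},{"fingers":0,"linear":[-0.021,-0.001,0.002],"rotation":[0,0,0]},{"fingers":0,"linear":[-0.024,-0.001,0.002],"rotation":[0,0,0]},{"fingers":0,"linear":[-0.027,-0.001,0.002],"rotation":[0,0,0]},{"fingers":0,"linear":[-0.03,-0.001,0.002],"rotation":[0,0,0]},{"fingers":0,"linear":[-0.0325,-0.001,0.002],"rotation":[0,0,0]},{"fingers":0,"linear":[-0.0325,-0.001,0.002],"rotation":[0,0,0]},{"fingers":0,"linear":[-0.0325,-0.001,0.002],"rotation":[0,0,0]}]'
python3 -m crank '[{"fingers":0,"linear":[0.01,0,0],"rotation":[0,0,0]},{"fingers":0,"linear":[0.04,0,-0.01],"rotation":[0,0,0]},{"fingers":0,"linear":[0.06,0,-0.05],"rotation":[0,0,0]},{"fingers":0,"linear":[0.08,0,-0.1],"rotation":[0,0,0]},{"fingers":0,"linear":[0.12,0,-0.13],"rotation":[0,0,0]},{"fingers":0,"linear":[0.17,0,-0.13],"rotation":[0,0,0]},{"fingers":0,"linear":[0.22,0,-0.13],"rotation":[0,0,0]},{"fingers":0,"linear":[0.27,0,-0.13],"rotation":[0,0,0]},{"fingers":0,"linear":[0.27,0,-0.13],"rotation":[0,0,0]}]'
python3 - <<'E'
from h import *
np.set_printoptions(precision=4,suppress=True)
t=imaging.get_image('top');s=imaging.get_image('side')
pickle.dump(dict(top=t,side=s),open("d2.pkl","wb"))
r=(292,145,104,100)
print("bowl",circ(t,masks(t,r)[0],.057),"wheel",grooves(t,r))
A=cv2.resize(t["frame"][145:245,292:396,::-1],(400,385),interpolation=3);B=cv2.resize(s["frame"][155:245,280:390,::-1],(400,385),interpolation=3)
cv2.imwrite("pics/c3.png",np.hstack([A,B]))
E
```

```text
clock: 7.85
tcp_pos: [0.5825, -0.0324, 0.0554]
orientation: [0.805, 0.594, 0.002, 0.001]
ft_force: [0.7, 1.8, 1.2]
width: 0.094
finger_force: 0.6
clock: 8.75
tcp_pos: [0.6605, 0.2339, 0.1851]
orientation: [0.803, 0.596, 0.002, -0.0]
ft_force: [-0.8, 1.3, -1.4]
width: 0.0939
finger_force: 0.0
bowl (array([ 0.5652, -0.0899]), np.float64(0.06927839686283585), np.float64(0.0009930693478917563)) wheel (array([ 0.5662, -0.0901,  0.9895]), np.int64(15320), array([3857, 5286, 6177]), np.float64(0.0014033442614874358))
```

View pics/c3.png

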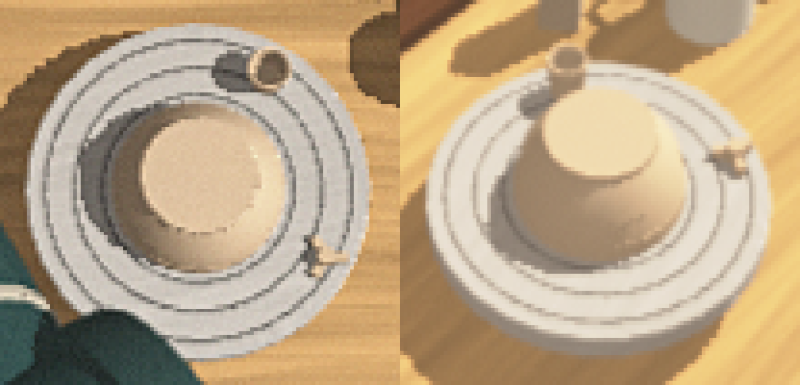

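The bowl is now about centred by the numbers: bowl (0.5652,-0.0899), wheel (0.5662,-0.0901). As a cross-check I measure the gap to the 158 mm groove around the rim from radial profiles.

Run:
```python
from h import *
d=pickle.load(open("d2.pkl","rb"))
def px(c,p):
    P=c["pose"]; q=P[:3,:3].T@(np.array(p)-P[:3,3]); return c["fx"]*q[0]/q[2]+c["cx"],c["fy"]*q[1]/q[2]+c["cy"]
C=np.array([.5662,-.0901])
for n in("top","side"):
    c=d[n]; hsv=cv2.cvtColor(c["frame"],cv2.COLOR_RGB2HSV); S=hsv[...,1].astype(np.float32); V=hsv[...,2].astype(np.float32)
    r=np.arange(.060,.092,.0005); out=[]
    for a in range(0,360,15):
        p=np.array([px(c,[*(C+k*np.array([np.cos(np.radians(a)),np.sin(np.radians(a))])),.05]) for k in r],np.float32)
        s=cv2.remap(S,p[None,:,0],p[None,:,1],1)[0]; v=cv2.remap(V,p[None,:,0],p[None,:,1],1)[0]
        i=np.argmax(s<54); g=i+np.argmin(v[i:][r[i:]<.086]) if i and r[i]<.085 else 0
        out.append((a,round(r[i]*1e3,1),round(r[g]*1e3,1),int(v[g])))
    print(n,out)
```

```text
top [(0, np.float64(71.5), np.float64(78.5), 146), (15, np.float64(70.5), np.float64(70.5), 136), (30, np.float64(71.0), np.float64(76.0), 101), (45, np.float64(71.0), np.float64(79.0), 77), (60, np.float64(71.0), np.float64(78.0), 82), (75, np.float64(70.0), np.float64(77.5), 76), (90, np.float64(70.0), np.float64(78.0), 78), (105, np.float64(70.0), np.float64(77.5), 76), (120, np.float64(70.5), np.float64(77.5), 77), (135, np.float64(71.0), np.float64(75.5), 94), (150, np.float64(71.0), np.float64(72.0), 93), (165, np.float64(70.0), np.float64(77.5), 133), (180, np.float64(70.5), np.float64(78.0), 142), (195, np.float64(70.0), np.float64(78.0), 137), (210, np.float64(70.5), np.float64(77.0), 165), (225, np.float64(69.5), np.float64(78.0), 145), (240, np.float64(69.0), np.float64(78.5), 145), (255, np.float64(69.5), np.float64(77.0), 140), (270, np.float64(70.0), np.float64(78.0), 125), (285, np.float64(70.0), np.float64(78.0), 154), (300, np.float64(71.0), np.float64(77.0), 125), (315, np.float64(71.5), np.float64(77.5), 138), (330, np.float64(70.5), np.float64(78.5), 159), (345, n
[... 490 characters left out ...]
.0), np.float64(73.5), 142), (150, np.float64(70.5), np.float64(70.5), 167), (165, np.float64(69.0), np.float64(69.0), 188), (180, np.float64(69.5), np.float64(77.0), 179), (195, np.float64(69.5), np.float64(76.5), 198), (210, np.float64(70.0), np.float64(77.0), 192), (225, np.float64(70.0), np.float64(76.0), 192), (240, np.float64(73.0), np.float64(77.0), 213), (255, np.float64(79.0), np.float64(84.0), 229), (270, np.float64(80.0), np.float64(85.5), 244), (285, np.float64(60.0), np.float64(60.0), 240), (300, np.float64(60.0), np.float64(60.0), 240), (315, np.float64(60.0), np.float64(60.0), 240), (330, np.float64(60.0), np.float64(60.0), 240), (345, np.float64(60.0), np.float64(60.0), 240)]
```

The gap is even to about 1 mm all round in both views, so the bowl is centred. The arm has been off it since the last push. Now I shut the fingers and go above the foot.

```bash
python3 -c "
from h import *
to(.5655,-.0900,.130,np.radians(72.8))"
```

```text
8.85 tcp [0.6611 0.2278 0.1849] F [-0.22  0.55 -0.09] lin [-0.3319  0.0015  0.0546] rot [ 0.0028 -0.001   0.003 ]
```

```bash
python3 -m crank '[{"fingers":255,"linear":[-0.04,0,0],"rotation":[0,0,0]},{"fingers":255,"linear":[-0.08,0,0],"rotation":[0,0,0]},{"fingers":255,"linear":[-0.12,0,0],"rotation":[0,0,0]},{"fingers":255,"linear":[-0.16,0,0],"rotation":[0,0,0]},{"fingers":255,"linear":[-0.2,0,0],"rotation":[0,0,0]},{"fingers":255,"linear":[-0.24,0,0],"rotation":[0,0,0]},{"fingers":255,"linear":[-0.28,0,0],"rotation":[0,0,0]},{"fingers":255,"linear":[-0.31,0.001,0.01],"rotation":[0,0,0]},{"fingers":255,"linear":[-0.33,0.001,0.03],"rotation":[0,0,0]},{"fingers":255,"linear":[-0.33,0.001,0.05],"rotation":[0,0,0]},{"fingers":255,"linear":[-0.33,0.001,0.05],"rotation":[0,0,0]},{"fingers":255,"linear":[-0.33,0.001,0.05],"rotation":[0,0,0]}]'
python3 -c "
from h import *
to(.5655,-.0900,.107,np.radians(72.8))"
```

```text
clock: 10.05
tcp_pos: [0.5652, -0.0903, 0.1358]
orientation: [0.805, 0.593, 0.001, 0.001]
ft_force: [0.6, 1.3, -0.3]
width: 0.002
finger_force: 0.0
10.05 tcp [ 0.5652 -0.0903  0.1358] F [ 0.55  1.27 -0.32] lin [0.0004 0.0001 0.0288] rot [ 0.0038 -0.0009 -0.0004]
```

```bash
python3 -m crank '[{"fingers":255,"linear":[0,0,0.01],"rotation":[0,0,0]},{"fingers":255,"linear":[0,0,0.018],"rotation":[0,0,0]},{"fingers":255,"linear":[0,0,0.024],"rotation":[0,0,0]},{"fingers":255,"linear":[0,0,0.026],"rotation":[0,0,0]},{"fingers":255,"linear":[0,0,0.026],"rotation":[0,0,0]},{"fingers":255,"linear":[0,0,0.026],"rotation":[0,0,0]}]'
python3 -m crank '[{"fingers":255,"linear":[0,0,0.001],"rotation":[0,0,0]},{"fingers":255,"linear":[0,0,0.002],"rotation":[0,0,0]},{"fingers":255,"linear":[0,0,0.002],"rotation":[0,0,0]},{"fingers":255,"linear":[0,0,0.002],"rotation":[0,0,0]}]'
```

```text
clock: 10.65
tcp_pos: [0.5656, -0.09, 0.1095]
orientation: [0.805, 0.594, 0.002, 0.001]
ft_force: [-0.5, 0.0, -0.2]
width: 0.0009
finger_force: 0.0
clock: 11.05
tcp_pos: [0.5655, -0.0901, 0.1073]
orientation: [0.805, 0.593, 0.002, 0.001]
ft_force: [-0.5, -0.5, 0.6]
width: 0.0008
finger_force: 0.0
```

```bash
python3 -m crank '[{"fingers":255,"linear":[0,0,0.001],"rotation":[0,0,0]},{"fingers":255,"linear":[0,0,0.0015],"rotation":[0,0,0]},{"fingers":255,"linear":[0,0,0.0015],"rotation":[0,0,0]},{"fingers":255,"linear":[0,0,0.0015],"rotation":[0,0,0]}]'
python3 -m crank '[{"fingers":255,"linear":[0,0,0.0005],"rotation":[0,0,0]},{"fingers":255,"linear":[0,0,0.001],"rotation":[0,0,0]},{"fingers":255,"linear":[0,0,0.001],"rotation":[0,0,0]},{"fingers":255,"linear":[0,0,0.001],"rotation":[0,0,0]}]'
```

```text
clock: 11.45
tcp_pos: [0.5655, -0.09, 0.1058]
orientation: [0.805, 0.594, 0.002, 0.001]
ft_force: [0.4, 0.4, 0.1]
width: 0.0006
finger_force: 0.0
clock: 11.85
tcp_pos: [0.5656, -0.09, 0.1053]
orientation: [0.805, 0.594, 0.002, 0.001]
ft_force: [-3.3, -0.2, 9.7]
width: 0.0005
finger_force: 4.7
```

There is contact with about 10 N down. I hold it to check that it stays steady.

```bash
python3 -m crank '[{"fingers":255,"linear":[0,0,0],"rotation":[0,0,0]},{"fingers":255,"linear":[0,0,0],"rotation":[0,0,0]},{"fingers":255,"linear":[0,0,0],"rotation":[0,0,0]},{"fingers":255,"linear":[0,0,0],"rotation":[0,0,0]},{"fingers":255,"linear":[0,0,0],"rotation":[0,0,0]},{"fingers":255,"linear":[0,0,0],"rotation":[0,0,0]}]'
python3 -c "
from h import *
s=imaging.get_image('side');crop(s,250,140,160,120,5,'pics/s4.png')"
```

```text
clock: 12.45
tcp_pos: [0.5656, -0.09, 0.1053]
orientation: [0.805, 0.594, 0.002, 0.001]
ft_force: [-3.9, 0.6, 9.7]
width: 0.0007
finger_force: 4.6
```

View pics/s4.png

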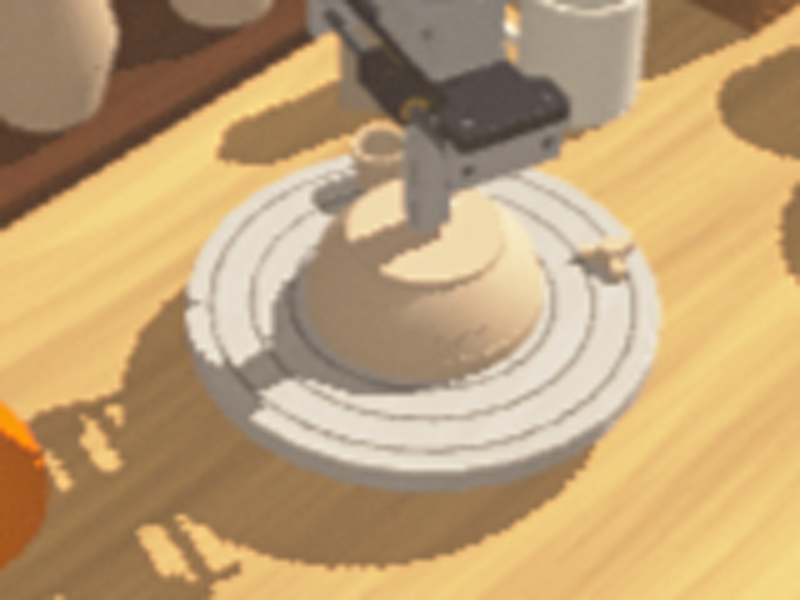

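The shut fingertips (425,220) rest on the middle of the foot. The groove gap is even, the cup and stilt are in place, and the push holds steady at 9.7 N.

```bash
python3 -c "
from plant import bot
print(bot.hand_in())"
```

```text
the job is handed in; nothing more can be done
None
```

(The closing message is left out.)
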